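# Uncap and hold the grinder's hold-to-run switch

### The job

Pull the snap-fitted dust cap off the grinder's hold-to-run switch and stand it upright in the wooden tray, without dropping it. Then press the switch's plunger down about half of its 30 mm travel, so that the groove on its stem is about level with the collar, and finish while holding it there: the machine trips if the plunger is ever pushed right down, and stops if it is let go. Leave the knife, the grinding wheel, the bowl and the round wooden box where they are.

Things in the scene. Friction and masses are not known exactly. Their poses are not given: they have to be found in the camera images.
- cap_grip (a point): Grip point of the loose dark dust cap, in the tab on its roof: a tab 44 mm long (x), 14 thick (y), 36 high, pinched across y. Point on the cap's axis, 22 mm above the roof, 14 below the tab's top, 103 above the cap's bottom edge. z up when upright. The start: cap upright on the switch box, square to it; its bottom edge 50 mm above the bench.
- cap: The same cap: a hollow plastic box open below, 63 (x) by 67 (y) mm, 81 high without the tab, 4 mm walls, about 130 g. Origin at the centre of its open bottom edge. Two ball detents hold it on the collar: after about 0.5 mm of play it takes some 8 to 12 N straight up to snap it free, within 5 mm; it must rise 75 mm to clear the plunger.
- switch: Fixed switch box: green casting 120 (x) by 100 (y) by 50 mm high, with a square aluminium collar 52 by 52 mm, 24 mm high, in the middle of its top (collar top 74 mm above the bench) and a small detent ball on each y side of the collar. Origin at the centre of its underside, on the bench; z up.
- plunger_top (a point): Centre of the flat top of the plunger, moving with it: black mushroom head 38 mm across, 12 thick, on a 22 mm upright steel stem in the collar, on the box's axis; under the cap at first. Top is 120 mm above the bench released, 105 half-way down, 90 right down. A dark groove round the stem meets the collar's top at half-way.
- plunger (a joint): Travel of the plunger, m: 0 released, grows as it is pressed straight down, 0.030 at the bottom. Sprung, it returns when let go: about 3 N to start it, 8 N half-way, 13 N at the bottom.
- tray_in (a point): Centre of the inner floor of the fixed light-wood tray, an open box 190 (x) by 150 (y) by 25 mm high with 7 mm walls; the point is 7 mm above the bench. Axes along the tray's sides, z up.
- knife: Bystander: loose knife, 265 mm long, lying on the bench with its blade to its +x; wood handle with brass ends. Origin under the joint of blade and handle.
- wheel: Bystander: loose stone grinding wheel lying flat, 120 mm across, 20 mm thick. Origin at the centre of its underside.
- bowl: Bystander: loose white china bowl, 110 mm across, 55 mm high. Origin at the centre of its underside.
- tin: Bystander: loose round wooden box, 95 mm across, 50 mm high. Origin at the centre of its underside.
There are look-alikes about, which are no part of the job. Of the things like the switch, leave any that is pink or red; of the rest the smaller one is meant.

How it is judged:
On the way, in this order (a step that is already met when the one before it is completed fails the run):
1. the cap is pulled clear of the switch (z of cap in the frame of switch above 0.125 m and contact force between cap and switch below 0.05 N), for 0.1 s.
2. the cap stands upright in the tray, let go and at rest (x of cap_grip in the frame of tray_in between -0.09 and 0.09 m and y of cap_grip in the frame of tray_in between -0.07 and 0.07 m and z of cap_grip in the frame of tray_in between 0.097 and 0.109 m and angle between cap_grip's own z axis and vertical below 0.1 rad and contact force between cap and the arm below 0.05 N and contact force between cap and the fingers below 0.05 N and linear speed of cap below 0.02 m/s), for 0.2 s.
3. the plunger is held pressed 10 to 20 mm (value of joint plunger between 0.01 and 0.02 m and (contact force between plunger and the fingers above 3 N or contact force between plunger and the arm above 3 N)), for 0.5 s.
At the end, for the whole second after the job is handed in: The cap stands upright (within 0.1 rad) on the tray's floor, inside its walls, untouched and still; the plunger is held by the robot, with more than 3 N, between 10 and 20 mm down, without moving, through the last second (all of step 2 and all of step 3 and velocity of joint plunger between -0.01 and 0.01 m/s); the arm keeps its last pose, push and grip.
It fails at once if the plunger is pushed (almost) right down: more than 26 of its 30 mm (value of joint plunger above 0.026 m).
It fails at once if the cap is dropped: falls freely faster than 0.7 m/s (linear speed of cap above 0.7 m/s and contact force between cap and the fingers below 0.05 N and contact force between cap and the arm below 0.05 N).
It fails at once if the knife, grinding wheel, bowl or round wooden box is moved more than 30 mm (distance of any of knife, wheel, bowl, tin from where it was at the start of the episode above 0.03 m).
It also fails if it takes over 51 s, if anything falls off the work surface, if the arm or the gripper's body presses on something with over 40 N, if the wrist force passes 120 N, or if a joint passes its speed limit or range.

### The arm

A 6-joint arm with a two-finger parallel gripper is mounted at the origin on the work surface. World frame = base frame: x ahead of the robot, y to its left, z up, the work surface at z = 0. Lengths are in m, angles in rad, forces in N, time in s.
With the tool pointing down it reaches from about 0.375 to 0.9 m from the base axis. Payload 3.1 kg.
Tool frame: the origin (TCP) lies at the very end of the fingers, on their centre line; the grasp point (between the pads) lies 19 mm behind it; z points along the fingers, y is the line along which they close (so a half turn about z gives the same grasp; the last joint's range is limited). The gripper opens to 87 mm and grips with 3 to 60 N. Pads are 19 mm wide; open, the fingers measure 117 mm over their backs; the gripper's body (75 mm by 190 mm) begins 51 mm behind the grasp point.
Start: joints at [-1.514, 0.527, 1.433, -0, 1.181, -0.178], TCP at [0.146, -0.608, 0.223] pointing down, gripper open.
Joint ranges: [-3.08, 3.08], [-0.75, 2.2], [0.22, 2.44], [-1.43, 4.57], [0, 2.65], [-2.85, 2.85]. Speed limits (rad/s): [2.79, 2.79, 3.14, 3.14, 3.14, 3.14].

### API

Orientations are given as a 3x3 rotation matrix whose columns are the frame's x, y, z axes.
In Python, from cell import r, optics gives the robot as it stands.
- The arm moves only by the tool drive_tool, never from a script. Its arguments are lists of equal length, an entry for each row: "fingers": the opening, from 0 (shut) to 1 (fully open); "linear": the shift along the tool's x, y, z in mm, a list of three; "roll": the turn about the tool's z in degrees. In form: {"fingers": [fingers, ...], "linear": [[x, y, z], ...], "roll": [roll, ...]}. A call has 1 to 5 rows; each row is the pose to reach, as a shift and turn from the pose commanded when the call began, along the tool's axes at that moment; what a row does not reach only later rows make up. A row lasts 1/10 s, in which the tool goes at most 50 mm and 8.59 degrees, less where a joint would pass 70% of its speed; a pose out of reach is approached as far as the arm can. A call with a gripper value outside its range is refused whole. The fingers move at their own pace and stop on an object; "force" is the grip in N (left out, the last holds). Time passes only in rows, so rows that repeat a pose let the fingers close. It gives the time, the measured TCP pose, the force, the opening and the grip force at its end, in the units of the state.
- r.sense(): the state, without advancing time (a new reading comes with each control period).
- optics.snapshot(name): name is "scene" or "top"; returns a dict with "pixels" (400x640x3 uint8, blue, green, red), "fovy" (degrees; the focal length in pixels is half the picture's height over the tangent of half this angle, whatever the lens; pixels are square), "cx", "cy" (the principal point, pixels), "distortion" ([k1, k2, p1, p2, k3] as OpenCV has them; the pictures are not rectified), "world_from_camera" (4x4, takes a point from camera to world coordinates). Camera axes: x right, y up, looking along -z (the intrinsics and any distortion apply to the point x, -y, -z); pixel columns grow to the right and rows downward; lengths in m; the calibration is good to about 2 mm. A picture is of the moment at which its call begins. There is no depth.
- r.finish_job(): hands the job in; it is judged then, once.
Trained networks look in a picture, given as the dict that the camera call returned (one of the last four; its "shot" number tells which), for a name from the list of things; names that differ only in an ending like _2 or _b are one class to them, and where a whole thing is asked for, a point or a joint stands for the part that bears it (a point fixed in the world has none). Each returns a list of dicts, best first, with "confidence" (0 to 1); they miss things now and then, are a little off and sometimes report something else, mostly with a low value. They report only what shows in the picture. A call takes as long as a camera call. They do not tell look-alikes from the thing itself.
- optics.search_frame(picture, label): "centre" ([x, y, z] in m, in the coordinates of the camera as it stood for that picture, good to about 4 mm: the middle of the surface that is visible of it).
- optics.landmark_of(picture, label): "centre" ([x, y, z] in m, in the coordinates of the camera as it stood for that picture, good to about 4 mm: a listed point, or the origin of a listed thing).
The state is a dict: "clock": time; "qpos": joint angles; "qvel": joint speeds; "tau": joint torques, N m; "tool_pos": TCP position; "orientation": TCP orientation; "force": force on the tool from outside, world axes, zero at the start; "moment": the same for the moment, N m; "width": finger opening in m; "finger_force": force on a finger pad.
Only numpy, scipy, OpenCV 4.12 (cv2) and the standard library are available. Lean on these libraries where they do the work, as an engineer would, in place of code of your own. Each camera call takes 0.05 s, during which the arm holds its last target. There are 200 camera calls.

## Working session

There is one attempt and no reset: what is moved stays moved. The work goes in short steps, Python scripts to look and compute and a tool call to move; the robot and the scene stay as the last step left them, time stands still between calls to the robot, and variables do not carry over. Pictures are saved under pics/ and viewed, at most 10 in all, crops included, and the job is handed in when it is done.

Besides the shell and the picture viewer there is one more tool, called after "Emit:" as name(argument=value, ...) on one line, values as JSON. drive_tool: Moves the arm, as the interface text tells. Its arguments: {"type":"object","properties":{"fingers":{"type":"array"},"linear":{"type":"array"},"roll":{"type":"array"},"force":{"type":"number"}},"required":["fingers","linear","roll"]}

```bash
mkdir -p pics
cat > h.py <<'E'
import numpy as np, cv2
from cell import r, optics
def w(p,c): 
    T=np.array(p["world_from_camera"]); return (T@np.append(c,1))[:3]
def K(p):
    f=200/np.tan(np.radians(p["fovy"])/2); return np.array([[f,0,p["cx"]],[0,f,p["cy"]],[0,0,1.]])
def px(p,X):
    T=np.linalg.inv(np.array(p["world_from_camera"])); c=(T@np.append(X,1))[:3]*[1,-1,-1]
    return cv2.projectPoints(c[None],np.zeros(3),np.zeros(3),K(p),np.array(p["distortion"],float))[0].ravel()
def at(p,uv,z):
    n=cv2.undistortPoints(np.array([[uv]],float),K(p),np.array(p["distortion"],float)).ravel()
    T=np.array(p["world_from_camera"]); d=T[:3,:3]@[n[0],-n[1],-1]; o=T[:3,3]
    return o+d*(z-o[2])/d[2]
E
python3 - <<'E'
from h import *
s=r.sense(); print({k:np.round(v,3).tolist() for k,v in s.items()})
for n in ("scene","top"):
    p=optics.snapshot(n); cv2.imwrite(f"pics/{n}0.png",p["pixels"])
    print(n,np.round(p["world_from_camera"],3).tolist(),p["fovy"],p["distortion"])
    for l in ("cap_grip","cap","switch","plunger_top","tray_in","knife","wheel","bowl","tin"):
        for d in optics.landmark_of(p,l):
            X=w(p,d["centre"]); print(l,round(d["confidence"],2),X.round(3),px(p,X).round())
E
```

```text
{'clock': 0.0, 'qpos': [-1.513, 0.528, 1.434, 0.0, 1.181, -0.178], 'qvel': [-0.0, 0.001, -0.001, -0.0, 0.001, -0.001], 'tau': [0.002, -44.003, -17.659, 0.063, 0.058, -0.0], 'tool_pos': [0.146, -0.607, 0.222], 'orientation': [[0.972, 0.234, -0.0], [0.234, -0.972, 0.002], [0.0, -0.002, -1.0]], 'force': [0.209, -0.866, -0.17], 'moment': [-0.062, -0.031, 0.036], 'finger_force': 0.0, 'width': 0.087}
scene [[0.084, -0.583, 0.808, 1.402], [0.996, 0.03, -0.082, -0.103], [0.024, 0.812, 0.583, 0.76], [0.0, 0.0, 0.0, 1.0]] 55.344759798501265 [-0.07656608  0.          0.          0.          0.        ]
cap_grip 0.92 [0.454 0.158 0.154] [374. 170.]
cap 0.88 [0.46  0.161 0.051] [371. 199.]
cap 0.33 [0.453 0.157 0.152] [373. 170.]
switch 0.75 [ 0.631  0.302 -0.   ] [428. 246.]
switch 0.71 [ 0.243 -0.31   0.002] [228. 177.]
switch 0.66 [0.459 0.16  0.   ] [369. 211.]
switch 0.58 [0.258 0.286 0.   ] [392. 176.]
plunger_top 0.67 [0.26  0.283 0.162] [398. 137.]
plunger_top 0.62 [ 0.24  -0.308  0.174] [224. 134.]
plunger_top 0.52 [0.629 0.302 0.123] [437. 213.]
tray_in 0.85 [ 0.491 -0.212  0.009] [252.
[... 374 characters left out ...]
 [0.03065079 0.         0.         0.         0.        ]
cap_grip 0.81 [0.465 0.165 0.153] [288. 207.]
cap 0.68 [0.459 0.161 0.051] [292. 215.]
switch 0.76 [ 0.459  0.162 -0.003] [293. 217.]
switch 0.69 [ 0.245 -0.312 -0.002] [431. 277.]
switch 0.64 [ 0.634  0.3   -0.003] [255. 170.]
switch 0.59 [ 0.26   0.288 -0.003] [257. 275.]
plunger_top 0.66 [0.26  0.286 0.165] [249. 272.]
plunger_top 0.46 [0.634 0.298 0.118] [250. 161.]
tray_in 0.61 [ 0.493 -0.212  0.004] [399. 206.]
knife 0.76 [ 0.488  0.459 -0.001] [209. 211.]
wheel 0.61 [0.72  0.105 0.   ] [309. 146.]
bowl 0.97 [ 0.731 -0.193  0.003] [391. 142.]
tin 0.77 [ 0.496 -0.443  0.001] [465. 204.]
tin 0.22 [ 0.73  -0.191  0.003] [390. 142.]
```

Run:
```python
from h import *
a=cv2.imread("pics/scene0.png"); cv2.imwrite("pics/scene0c.png",cv2.resize(a[60:360,130:530],(800,600),interpolation=cv2.INTER_CUBIC))
b=cv2.imread("pics/top0.png"); cv2.imwrite("pics/top0c.png",cv2.resize(b[120:320,190:490],(800,533),interpolation=cv2.INTER_CUBIC))
```

```text
(no output)
```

View pics/scene0c.png

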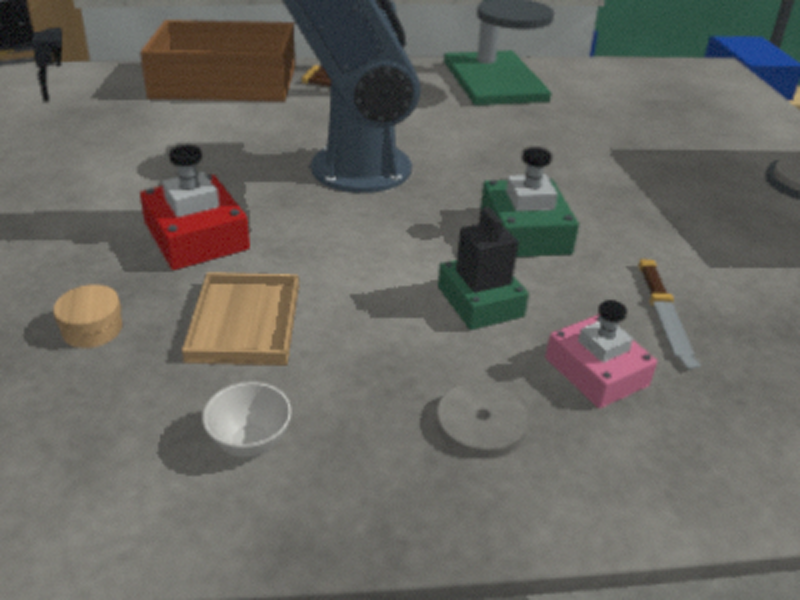

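View pics/top0c.png

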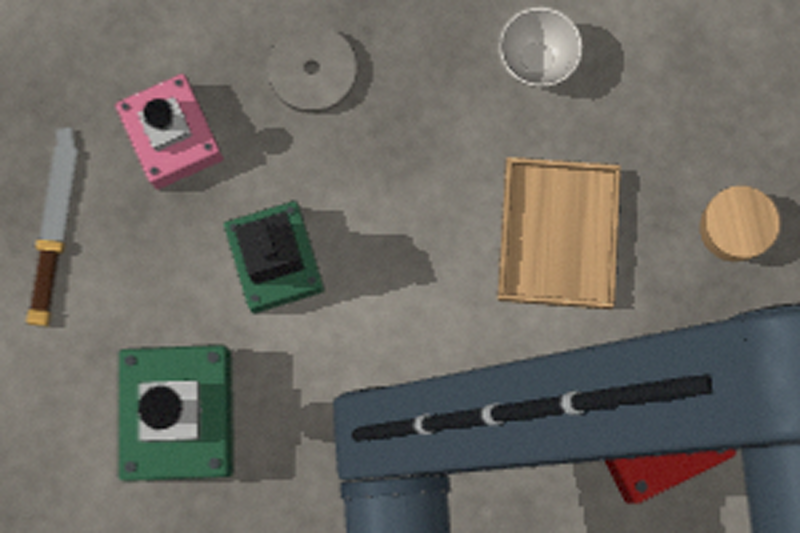

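Switch-like things (original pixels, scene view): red (228,177), pink (428,246), big green with a bare plunger (392,176), and smaller green with the dark cap (369,211). I choose the capped, smaller green one, and next measure its yaw and check it in a crop.

Run:
```python
from h import *
from scipy.optimize import minimize
p=optics.snapshot("top"); q=optics.snapshot("scene")
def fit(X0,dims,mask_of,views):
    ms=[(v,mask_of(v["pixels"])) for v in views]
    def hull(v,x):
        c,s=np.cos(x[2]),np.sin(x[2]); P=[]
        for a in(-.5,.5):
            for b in(-.5,.5):
                for z in(0,dims[2]): P.append(px(v,[x[0]+c*a*dims[0]-s*b*dims[1],x[1]+s*a*dims[0]+c*b*dims[1],z]))
        return cv2.convexHull(np.array(P,np.float32))
    def cost(x):
        t=0
        for v,m in ms:
            h=hull(v,x); k=np.zeros((1600,2560),np.uint8); cv2.fillConvexPoly(k,np.round(h*4+1.5).astype(int),255)
            k=cv2.resize(k,(640,400),interpolation=cv2.INTER_AREA)/255.; c=h.mean(0).ravel().astype(int)
            sl=np.s_[max(c[1]-45,0):c[1]+45,max(c[0]-45,0):c[0]+45]; t+=np.abs(k-m)[sl].sum()
        return t
    best=min((minimize(cost,[X0[0],X0[1],y],method="Nelder-Mead",options=dict(initial_simplex=np.array([[X0[0],X0[1],y],[X0[0]+.006,X0[1],y],[X0[0],X0[1]+.006,y],[X0[0],X0[1],y+.1]]))) for y in np.arange(-1.5,1.5,.25)),key=lambda o:o.fun)
    return best.x,best.fun,hull
def green(i):
    h=cv2.cvtColor(i,cv2.COLOR_BGR2HSV); m=cv2.inRange(h,(45,70,20),(95,255,255))
    # convex hull of the component near the capped switch
    return m
def tgt(seed):
    def f(i):
        m=green(i); n,l=cv2.connectedComponents(m); 
        sd=seed[0] if abs(i.astype(int)-p["pixels"]).sum()==0 else seed[1]
        k=np.unique(l[sd[1]-18:sd[1]+19,sd[0]-18:sd[0]+19][m[sd[1]-18:sd[1]+19,sd[0]-18:sd[0]+19]>0],return_counts=True); k=k[0][k[1].argmax()]
        o=np.zeros(m.shape,np.uint8); cv2.fillConvexPoly(o,cv2.convexHull(np.argwhere(l==k)[:,::-1].astype(np.int32)),1); return o.astype(float)
    return f
for vs in ([p],[p,q]):
    x,c,hull=fit([.459,.161],(.12,.10,.05),tgt([(293,217),(369,207)]),vs); print("switch",x.round(4),np.degrees(x[2]).round(1),c)
# tray corners from crop estimate, top z=.025
for u in [(508,158),(620,166),(613,306),(498,300)]: print(at(p,(190+u[0]/2.667,120+u[1]/2.667),.025).round(3))
im=p["pixels"].copy(); big=cv2.resize(im[180:250,255:330],None,fx=8,fy=8,interpolation=cv2.INTER_CUBIC)
cv2.polylines(big,[np.round((hull(p,x).reshape(-1,2)-[255,180])*8+4).astype(int)],True,(0,0,255))
c,s=np.cos(x[2]),np.sin(x[2])
t=[[x[0]+c*a-s*b,x[1]+s*a+c*b,.167] for a,b in((.022,.007),(.022,-.007),(-.022,-.007),(-.022,.007))]
cv2.polylines(big,[np.round((np.array([px(p,k) for k in t])-[255,180])*8+4).astype(int)],True,(0,255,255))
cv2.imwrite("pics/close1.png",big)
for v in(p,q):
    for d in optics.landmark_of(v,"tray_in")+optics.landmark_of(v,"cap_grip"): print(w(v,d["centre"]).round(4),d["confidence"])
```

```text
switch [0.4589 0.1616 0.2888] 16.5 41.992156862745105
switch [0.4585 0.1617 0.2703] 15.5 293.52941176470586
[ 0.586 -0.148  0.025]
[ 0.572 -0.295  0.025]
[ 0.387 -0.277  0.025]
[ 0.397 -0.129  0.025]
[ 0.4915 -0.2135  0.004 ] 0.71
[0.4616 0.1657 0.1503] 0.55
[0.4621 0.1639 0.05  ] 0.37
[ 0.4892 -0.2156  0.011 ] 0.87
[0.4541 0.1593 0.1514] 0.71
```

View pics/close1.png

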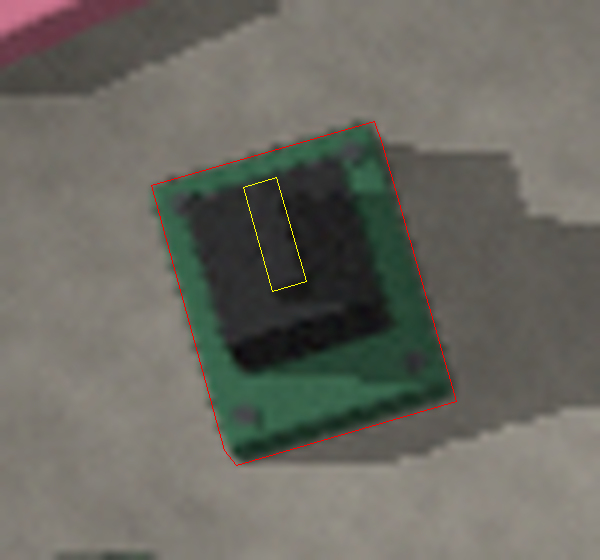

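The crop confirms it: the smaller green box, outlined (152–455, 122–465), carries the dark cap with its tab at about (275,235). Switch at (0.459, 0.1615), yaw about 16°; tray centre (0.486, -0.212), yaw about -6°. Setting out.

Emit:
drive_tool(fingers=[1,1,1,1,1], linear=[[40,-28,0],[80,-56,0],[120,-84,0],[160,-112,0],[190,-132,0]], roll=[0,0,0,0,-2.5], force=30)

```text
clock: 1.8
tool_pos: [0.3012, -0.4323, 0.2226]
orientation: [[0.961, 0.278, 0.0], [0.278, -0.961, 0.001], [0.0, -0.001, -1.0]]
force: [0.1, -0.4, -0.0]
width: 0.0869
finger_force: 0.0
```

```bash
cat >> h.py <<'E'
def go(X,yaw):
    s=r.sense(); R=np.array(s["orientation"]); y=np.degrees(np.arctan2(R[1,0],R[0,0]))
    print("t",round(s["clock"],2),"tcp",np.round(s["tool_pos"],4),"yaw",y.round(2),"tilt",R[:,2].round(4),"F",np.round(s["force"],1),"w",round(s["width"],4),"q",np.round(s["qpos"],2))
    print("shift mm",(R.T@(np.array(X)-s["tool_pos"])*1000).round(1),"roll",round(y-yaw,2))
E
python3 -c "
from h import *
go([.44,-.25,.223],16); go([.459,.1615,.223],16)"
```

```text
t 1.8 tcp [ 0.3012 -0.4323  0.2226] yaw 16.12 tilt [ 2.0e-04  1.1e-03 -1.0e+00] F [ 0.1 -0.4 -0. ] w 0.0869 q [-1.17  0.4   1.68  0.    1.07  0.11]
shift mm [ 1.839e+02 -1.366e+02 -1.000e-01] roll 0.12
t 1.8 tcp [ 0.3012 -0.4323  0.2226] yaw 16.12 tilt [ 2.0e-04  1.1e-03 -1.0e+00] F [ 0.1 -0.4 -0. ] w 0.0869 q [-1.17  0.4   1.68  0.    1.07  0.11]
shift mm [ 3.164e+02 -5.266e+02  3.000e-01] roll 0.12
```

Emit:
drive_tool(fingers=[1,1,1,1,1], linear=[[40,-30,0],[80,-60,0],[120,-90,0],[160,-120,0],[184,-140,0]], roll=[0,0,0,0,0])

```text
clock: 2.3
tool_pos: [0.4397, -0.2468, 0.2228]
orientation: [[0.961, 0.278, 0.001], [0.278, -0.961, 0.0], [0.001, -0.0, -1.0]]
force: [0.0, -0.0, 0.2]
width: 0.0868
finger_force: 0.0
```

Emit:
drive_tool(fingers=[1,1,1,1,1], linear=[[15,-47,0],[30,-94,0],[45,-141,0],[60,-188,0],[75,-235,0]], roll=[0,0,0,0,0])

```text
clock: 2.8
tool_pos: [0.4455, -0.0012, 0.2229]
orientation: [[0.961, 0.275, 0.001], [0.275, -0.961, -0.0], [0.001, 0.0, -1.0]]
force: [0.6, -0.9, 0.7]
width: 0.0871
finger_force: 0.0
```

```bash
python3 -c "
from h import *
go([.459,.1615,.223],16)"
```

```text
t 2.8 tcp [ 0.4455 -0.0012  0.2229] yaw 15.98 tilt [ 1.1e-03 -2.0e-04 -1.0e+00] F [ 0.6 -0.9  0.7] w 0.0871 q [-0.25  0.29  1.86  0.    0.99  1.04]
shift mm [ 5.780e+01 -1.527e+02 -1.000e-01] roll -0.02
```

Emit:
drive_tool(fingers=[1,1,1,1,1], linear=[[15,-40,0],[30,-80,0],[45,-120,0],[58,-153,0],[58,-153,0]], roll=[0,0,0,0,0])

```text
clock: 3.3
tool_pos: [0.4593, 0.1637, 0.2228]
orientation: [[0.96, 0.281, 0.002], [0.281, -0.96, 0.001], [0.002, -0.001, -1.0]]
force: [-0.7, -0.6, -0.0]
width: 0.0871
finger_force: 0.0
```

```bash
python3 -c "
from h import *
q=optics.snapshot('scene')
cv2.imwrite('pics/s2.png',cv2.resize(q['pixels'][100:260,290:450],(640,640)[:2],interpolation=cv2.INTER_CUBIC)[:600])
go([.459,.1615,.137],16)
for d in optics.landmark_of(q,'cap_grip'): print(w(q,d['centre']).round(4),d['confidence'])"
```

```text
t 3.35 tcp [0.459  0.1617 0.2227] yaw 16.26 tilt [ 6.e-04 -1.e-04 -1.e+00] F [ 0.2 -0.4 -0.7] w 0.0867 q [ 0.11  0.34  1.77 -0.    1.03  1.4 ]
shift mm [-0.1  0.2 85.7] roll 0.26
[0.4554 0.1603 0.1524] 0.98
[ 0.4582  0.1597 -0.0013] 0.51
```

View pics/s2.png

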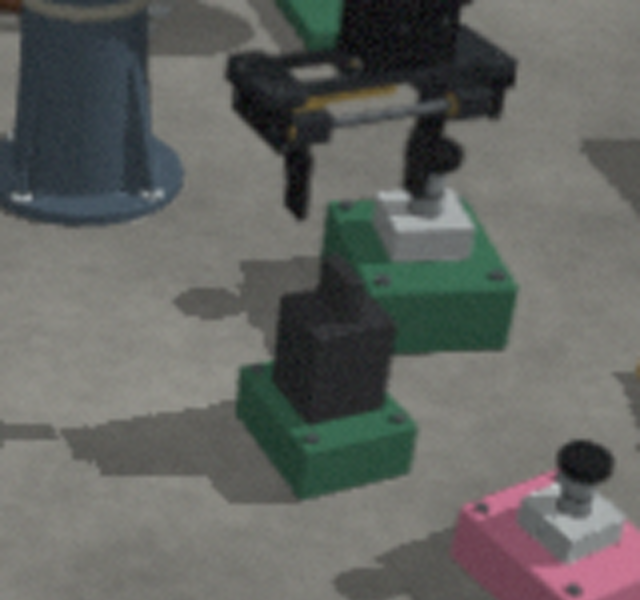

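The gripper hangs above and in line with the cap's tab at (335,270). Descending.

Emit:
drive_tool(fingers=[1,1,1,1,1], linear=[[0,0,25],[0,0,50],[0,0,70],[0,0,82],[0,0,85]], roll=[0,0,0,0,0])

```text
clock: 3.9
tool_pos: [0.4581, 0.1583, 0.1363]
orientation: [[0.962, 0.274, -0.003], [0.274, -0.962, -0.001], [-0.003, -0.0, -1.0]]
force: [0.6, -0.3, 0.9]
width: 0.0869
finger_force: 0.0
```

Emit:
drive_tool(fingers=[0,0,0,0,0], linear=[[0,0,0],[0,0,0],[0,0,0],[0,0,0],[0,0,0]], roll=[0,0,0,0,0], force=35)

```text
clock: 4.4
tool_pos: [0.4593, 0.1601, 0.138]
orientation: [[0.961, 0.276, 0.001], [0.276, -0.961, 0.0], [0.001, 0.0, -1.0]]
force: [-0.1, 0.0, -0.8]
width: 0.0547
finger_force: 0.0
```

Emit:
drive_tool(fingers=[0,0,0,0,0], linear=[[0,0,0],[0,0,0],[0,0,0],[0,0,0],[0,0,0]], roll=[0,0,0,0,0])

```text
clock: 4.9
tool_pos: [0.4589, 0.1601, 0.1375]
orientation: [[0.961, 0.276, -0.0], [0.276, -0.961, 0.0], [-0.0, -0.0, -1.0]]
force: [-0.7, 2.7, 1.6]
width: 0.0149
finger_force: 1.6
```

Emit:
drive_tool(fingers=[0,0,0], linear=[[0,0,0],[0,0,0],[0,0,0]], roll=[0,0,0])

```text
clock: 5.2
tool_pos: [0.4585, 0.1604, 0.1374]
orientation: [[0.961, 0.276, -0.001], [0.276, -0.961, 0.001], [-0.001, -0.001, -1.0]]
force: [-1.6, 3.0, -0.9]
width: 0.0137
finger_force: 34.9
```

Emit:
drive_tool(fingers=[0,0,0,0,0], linear=[[0,-1,0],[0,-1,-2],[0,-1,-4],[0,-1,-6],[0,-1,-8]], roll=[0,0,0,0,0])

```text
clock: 5.7
tool_pos: [0.4585, 0.1607, 0.1459]
orientation: [[0.961, 0.276, -0.001], [0.276, -0.961, -0.0], [-0.001, 0.0, -1.0]]
force: [-1.2, 0.2, -0.2]
width: 0.0137
finger_force: 34.9
```

Emit:
drive_tool(fingers=[0,0,0,0,0], linear=[[0,0,-4],[0,0,-10],[0,0,-18],[0,0,-28],[0,0,-28]], roll=[0,0,0,0,0])

```text
clock: 6.2
tool_pos: [0.4602, 0.1611, 0.1754]
orientation: [[0.961, 0.276, 0.004], [0.276, -0.961, 0.0], [0.004, 0.001, -1.0]]
force: [0.3, 0.3, -0.8]
width: 0.0137
finger_force: 34.9
```

Emit:
drive_tool(fingers=[0,0,0,0,0], linear=[[0,0,-15],[0,0,-30],[0,0,-45],[0,0,-58],[0,0,-60]], roll=[0,0,0,0,0])

```text
clock: 6.7
tool_pos: [0.4598, 0.1611, 0.2351]
orientation: [[0.961, 0.276, 0.004], [0.276, -0.961, 0.0], [0.004, 0.001, -1.0]]
force: [0.1, -0.3, -0.3]
width: 0.0133
finger_force: 34.9
```

Emit:
drive_tool(fingers=[0,0], linear=[[0,0,0],[0,0,0]], roll=[0,0])

```text
clock: 6.9
tool_pos: [0.4582, 0.1609, 0.2329]
orientation: [[0.961, 0.276, -0.001], [0.276, -0.961, -0.0], [-0.001, -0.0, -1.0]]
force: [-0.2, -0.4, -1.4]
width: 0.0138
finger_force: 34.9
```

```bash
python3 -c "
from h import *
q=optics.snapshot('scene');p=optics.snapshot('top')
cv2.imwrite('pics/s3.png',cv2.resize(q['pixels'][80:240,290:490],(800,600),interpolation=cv2.INTER_CUBIC))
go([.4855,-.212,.236],-5.7)
for v in(p,q):
  for l in ('cap_grip','plunger_top','tray_in'):
    for d in optics.landmark_of(v,l): print(l,w(v,d['centre']).round(4),d['confidence'])"
```

```text
t 7.0 tcp [0.4582 0.1609 0.2328] yaw 16.01 tilt [-1.8e-03 -2.0e-04 -1.0e+00] F [-0.7  0.4 -2. ] w 0.0136 q [ 0.11  0.33  1.76 -0.    1.06  1.4 ]
shift mm [-76.6 365.9  -3.2] roll 21.71
plunger_top [ 0.2469 -0.3103  0.1698] 0.62
plunger_top [0.6305 0.2981 0.1182] 0.5
tray_in [ 0.4921 -0.2144  0.0044] 0.86
cap_grip [ 0.7129  0.1106 -0.0029] 0.36
plunger_top [0.6281 0.3013 0.1221] 0.78
plunger_top [0.4599 0.1647 0.1194] 0.69
plunger_top [0.26   0.2842 0.1588] 0.66
plunger_top [ 0.2413 -0.3107  0.1768] 0.54
tray_in [ 0.492  -0.2115  0.0093] 0.8
tray_in [0.4582 0.1599 0.1445] 0.7
```

View pics/s3.png

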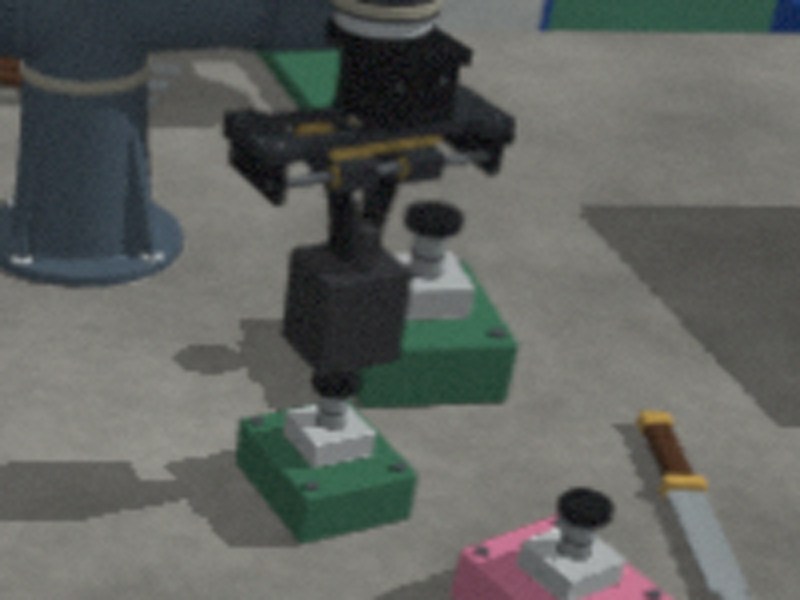

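The picture shows the cap hanging upright in the fingers (345,310), clear of the plunger, which is now bare at (335,385). Moving to the tray.

Emit:
drive_tool(fingers=[0,0,0,0,0], linear=[[-4,20,0],[-12,60,0],[-20,100,0],[-28,140,0],[-36,180,0]], roll=[0,0,0,0,0])

```text
clock: 7.8
tool_pos: [0.4738, -0.0235, 0.2336]
orientation: [[0.961, 0.276, 0.0], [0.276, -0.961, -0.0], [0.0, 0.0, -1.0]]
force: [0.4, 0.3, -0.6]
width: 0.0139
finger_force: 34.9
```

Emit:
drive_tool(fingers=[0,0,0,0,0], linear=[[-8,40,0],[-16,80,0],[-24,120,0],[-32,160,0],[-37,186,0]], roll=[0,0,0,0,0])

```text
clock: 8.3
tool_pos: [0.4899, -0.2142, 0.2336]
orientation: [[0.962, 0.274, 0.001], [0.274, -0.962, -0.001], [0.001, 0.002, -1.0]]
force: [0.8, -0.9, -0.4]
width: 0.0137
finger_force: 34.9
```

Emit:
drive_tool(fingers=[0,0,0], linear=[[0,2,0],[0,2,0],[0,2,0]], roll=[0,0,0])

```text
clock: 8.6
tool_pos: [0.4895, -0.2116, 0.2333]
orientation: [[0.961, 0.276, -0.001], [0.276, -0.961, 0.001], [-0.001, -0.002, -1.0]]
force: [-0.0, 0.5, -0.7]
width: 0.0142
finger_force: 34.9
```

```bash
python3 -c "
from h import *
q=optics.snapshot('scene')
cv2.imwrite('pics/s4.png',cv2.resize(q['pixels'][120:270,170:370],(800,600),interpolation=cv2.INTER_CUBIC))
go([.489,-.213,.098],16)"
```

```text
t 8.65 tcp [ 0.4896 -0.2113  0.2334] yaw 16.08 tilt [-9.0e-04  1.1e-03 -1.0e+00] F [-0.4  0.3 -2. ] w 0.0137 q [-0.62  0.39  1.65  0.    1.1   0.67]
shift mm [ -1.    1.6 135.4] roll 0.08
```

View pics/s4.png

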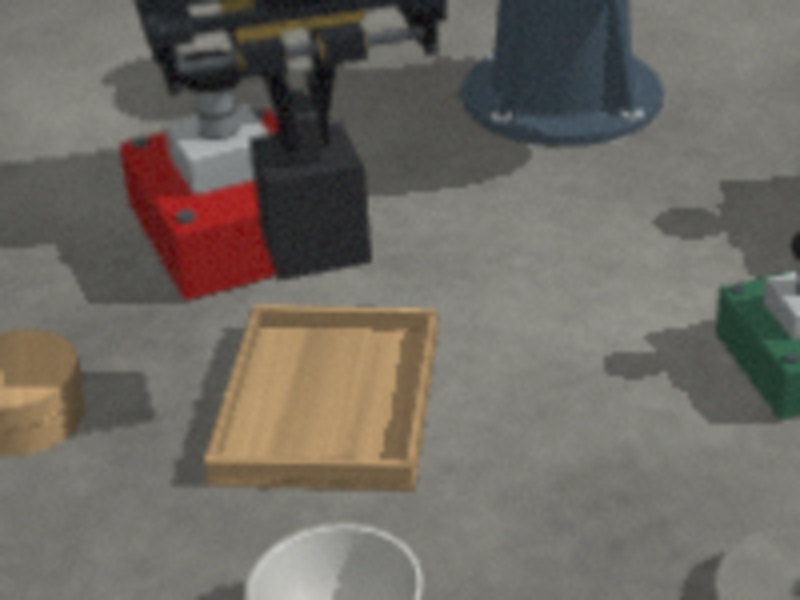

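The cap hangs above the tray area with no obstruction between (cap at (310,200), tray floor centre about (325,395) in the crop). Lowering.

Emit:
drive_tool(fingers=[0,0,0,0,0], linear=[[0,0,20],[0,0,50],[0,0,80],[0,0,105],[0,0,118]], roll=[0,0,0,0,0])

```text
clock: 9.15
tool_pos: [0.4889, -0.2105, 0.1137]
orientation: [[0.961, 0.278, -0.003], [0.278, -0.961, 0.002], [-0.002, -0.003, -1.0]]
force: [-0.7, -0.5, -1.1]
width: 0.0135
finger_force: 34.9
```

Emit:
drive_tool(fingers=[0,0,0,0,0], linear=[[0,0,7],[0,0,12],[0,0,15],[0,0,17],[0,0,18]], roll=[0,0,0,0,0])

```text
clock: 9.65
tool_pos: [0.4904, -0.213, 0.098]
orientation: [[0.961, 0.276, 0.001], [0.276, -0.961, -0.001], [0.001, 0.001, -1.0]]
force: [-0.3, 0.6, -0.1]
width: 0.014
finger_force: 34.9
```

Emit:
drive_tool(fingers=[0,0,0], linear=[[0,0,1],[0,0,2],[0,0,2]], roll=[0,0,0])

```text
clock: 9.95
tool_pos: [0.4901, -0.213, 0.0956]
orientation: [[0.961, 0.276, 0.0], [0.276, -0.961, -0.0], [0.0, 0.0, -1.0]]
force: [-0.2, 0.9, -0.9]
width: 0.0137
finger_force: 34.9
```

Emit:
drive_tool(fingers=[0,0,0,0], linear=[[0,0,1],[0,0,1],[0,0,2],[0,0,2]], roll=[0,0,0,0])

```text
clock: 10.35
tool_pos: [0.4901, -0.2128, 0.0942]
orientation: [[0.961, 0.276, 0.0], [0.276, -0.961, -0.0], [0.0, 0.0, -1.0]]
force: [-0.2, 0.6, 4.3]
width: 0.0137
finger_force: 34.9
```

Contact with the floor (4 N). Releasing.

Emit:
drive_tool(fingers=[0.4,0.4,0.4,0.4,0.4], linear=[[0,0,0],[0,0,0],[0,0,0],[0,0,0],[0,0,0]], roll=[0,0,0,0,0])

```text
clock: 10.85
tool_pos: [0.4901, -0.2129, 0.0934]
orientation: [[0.961, 0.276, -0.0], [0.276, -0.961, 0.0], [-0.0, -0.0, -1.0]]
force: [0.7, -0.8, 0.3]
width: 0.0341
finger_force: 0.0
```

Emit:
drive_tool(fingers=[0.4,0.4,0.4,0.4,0.4], linear=[[0,0,-5],[0,0,-20],[0,0,-45],[0,0,-80],[0,0,-100]], roll=[0,0,0,0,0])

```text
clock: 11.35
tool_pos: [0.4909, -0.2134, 0.1961]
orientation: [[0.961, 0.276, 0.003], [0.276, -0.961, -0.002], [0.002, 0.003, -1.0]]
force: [0.3, -0.4, 0.1]
width: 0.0351
finger_force: 0.0
```

```bash
python3 -c "
from h import *
q=optics.snapshot('scene');p=optics.snapshot('top')
cv2.imwrite('pics/s5.png',cv2.resize(q['pixels'][120:270,170:370],(800,600),interpolation=cv2.INTER_CUBIC))
go([.4595,.1625,.19],16)
for v in(p,q):
  for l in ('cap_grip','plunger_top'):
    for d in optics.landmark_of(v,l): print(l,w(v,d['centre']).round(4),d['confidence'])"
```

```text
t 11.45 tcp [ 0.492  -0.2141  0.1969] yaw 16.02 tilt [ 0.0063 -0.0044 -1.    ] F [ 0.4  0.5 -0.3] w 0.0349 q [-0.62  0.44  1.69  0.    1.01  0.67]
shift mm [  72.6 -371.     5. ] roll 0.02
plunger_top [0.2586 0.2851 0.1629] 0.75
plunger_top [ 0.2493 -0.309   0.1714] 0.74
plunger_top [0.4595 0.1641 0.1212] 0.54
plunger_top [0.6317 0.2981 0.1193] 0.4
cap_grip [ 0.4849 -0.2169  0.1076] 0.56
cap_grip [ 0.4897 -0.2126  0.008 ] 0.39
plunger_top [ 0.2408 -0.3109  0.1753] 0.55
plunger_top [0.2565 0.2842 0.1567] 0.54
plunger_top [0.6287 0.301  0.124 ] 0.52
plunger_top [0.4614 0.1633 0.1183] 0.49
```

View pics/s5.png

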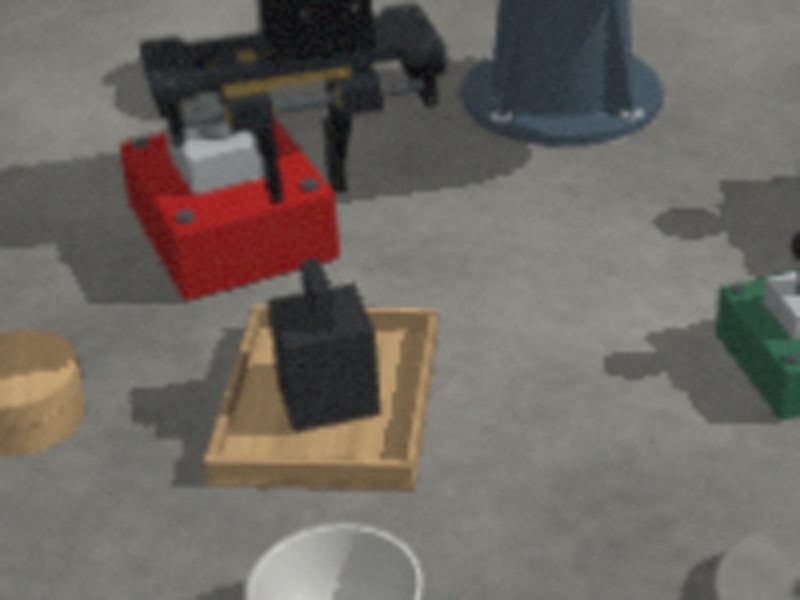

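The cap stands upright inside the tray (325,355), released. Now to the plunger with the fingers shut.

Emit:
drive_tool(fingers=[0,0,0,0,0], linear=[[6,-30,0],[14,-70,0],[22,-110,0],[30,-150,0],[38,-190,0]], roll=[0,0,0,0,0])

```text
clock: 12.15
tool_pos: [0.4729, -0.0181, 0.1921]
orientation: [[0.961, 0.275, -0.003], [0.275, -0.961, 0.001], [-0.003, -0.002, -1.0]]
force: [0.5, 0.6, 0.4]
width: 0.0044
finger_force: 0.0
```

Emit:
drive_tool(fingers=[0,0,0,0,0], linear=[[8,-40,0],[16,-80,0],[24,-120,0],[32,-160,0],[35,-180,0]], roll=[0,0,0,0,0])

```text
clock: 12.65
tool_pos: [0.4565, 0.1655, 0.1921]
orientation: [[0.961, 0.278, -0.003], [0.278, -0.961, 0.0], [-0.003, -0.001, -1.0]]
force: [0.3, 0.1, -0.4]
width: 0.0005
finger_force: 0.0
```

Emit:
drive_tool(fingers=[0,0,0,0], linear=[[0,0,0],[0,0,0],[0,0,0],[0,0,0]], roll=[0,0,0,0])

```text
clock: 13.05
tool_pos: [0.4583, 0.1617, 0.1932]
orientation: [[0.962, 0.274, -0.001], [0.274, -0.962, -0.0], [-0.001, 0.0, -1.0]]
force: [0.3, -0.1, -0.7]
width: 0.0003
finger_force: 0.0
```

```bash
python3 -c "
from h import *
go([.459,.162,.130],16)"
```

```text
t 13.05 tcp [0.4583 0.1617 0.1932] yaw 15.9 tilt [-7.e-04 -3.e-04 -1.e+00] F [ 0.3 -0.1 -0.7] w 0.0003 q [ 0.11  0.39  1.81 -0.    0.95  1.4 ]
shift mm [ 0.8 -0.1 63.2] roll -0.1
```

Emit:
drive_tool(fingers=[0,0,0,0,0], linear=[[0,0,20],[0,0,45],[0,0,60],[0,0,66],[0,0,68]], roll=[0,0,0,0,0])

```text
clock: 13.55
tool_pos: [0.4582, 0.1622, 0.125]
orientation: [[0.962, 0.274, -0.001], [0.274, -0.962, -0.0], [-0.001, -0.0, -1.0]]
force: [-0.7, 0.0, -0.8]
width: 0.0007
finger_force: 0.0
```

Emit:
drive_tool(fingers=[0,0,0,0,0], linear=[[0,0,2],[0,0,4],[0,0,6],[0,0,8],[0,0,10]], roll=[0,0,0,0,0])

```text
clock: 14.05
tool_pos: [0.4587, 0.1629, 0.116]
orientation: [[0.961, 0.276, 0.002], [0.276, -0.961, -0.0], [0.002, 0.0, -1.0]]
force: [0.2, -0.9, 4.4]
width: 0.0003
finger_force: 2.0
```

Emit:
drive_tool(fingers=[0,0,0,0,0], linear=[[0,0,3],[0,0,6],[0,0,8],[0,0,10],[0,0,11]], roll=[0,0,0,0,0])

```text
clock: 14.55
tool_pos: [0.4588, 0.163, 0.1049]
orientation: [[0.961, 0.276, 0.001], [0.276, -0.961, 0.0], [0.001, 0.0, -1.0]]
force: [0.1, 0.7, 8.2]
width: 0.0007
finger_force: 3.8
```

Emit:
drive_tool(fingers=[0,0,0,0,0], linear=[[0,0,0],[0,0,0],[0,0,0],[0,0,0],[0,0,0]], roll=[0,0,0,0,0])

```text
clock: 15.05
tool_pos: [0.4588, 0.1629, 0.1051]
orientation: [[0.961, 0.276, 0.002], [0.276, -0.961, 0.0], [0.001, 0.0, -1.0]]
force: [-0.1, -1.3, 8.0]
width: 0.0008
finger_force: 3.8
```

```bash
python3 -c "
from h import *
q=optics.snapshot('scene')
cv2.imwrite('pics/s6.png',cv2.resize(q['pixels'][130:250,210:430],(800,436),interpolation=cv2.INTER_CUBIC))
go([.459,.162,.105],16)"
```

```text
t 15.1 tcp [0.4587 0.163  0.1051] yaw 16.02 tilt [ 1.5e-03  1.0e-04 -1.0e+00] F [-0.8 -0.5  7.6] w 0.0002 q [ 0.11  0.54  1.88 -0.    0.72  1.4 ]
shift mm [-0.   1.   0.1] roll 0.02
```

View pics/s6.png

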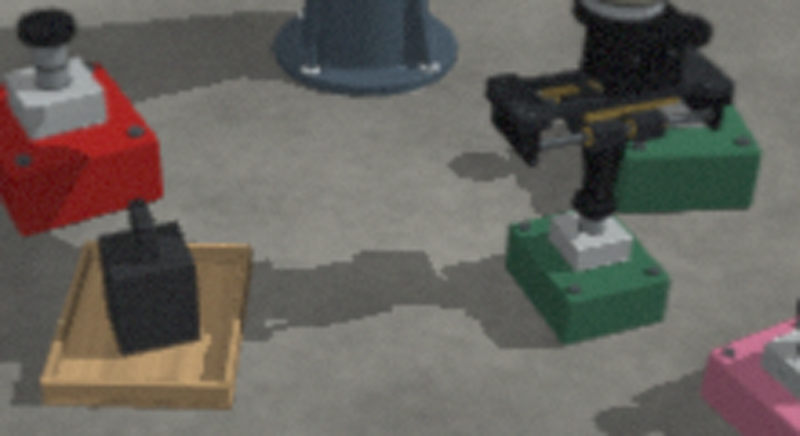

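The cap stands upright in the tray (150,285). The fingers hold the plunger head at (595,205) about half-way down: TCP at 0.105 m with 8 N, as specified. Handing in.

```bash
python3 -c "
from h import *
print(r.finish_job())"
```

```text
the job is handed in; nothing more can be done
None
```

The cap is off and standing upright in the tray. The plunger is held about half-way down (15 mm, about 8 N), and the job is handed in; no verdict came back.

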